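# Tip a drawplate up off the soldering bricks and latch it into its rack

### The arm

A 7-joint arm with a two-finger parallel gripper is mounted at the origin on the work surface. World frame = base frame: x ahead of the robot, y to its left, z up, the work surface at z = 0. Lengths are in mm, angles in rad, forces in N, time in s.
With the tool pointing down it reaches from about 350 to 900 mm from the base axis. Payload 7.2 kg.
Tool frame: the origin (TCP) lies midway between the tips of the shut fingers; the grasp point (between the pads) lies 19 mm behind it; z points along the fingers, y is the line along which they close (so a half turn about z gives the same grasp; the last joint's range is limited). The gripper opens to 88 mm and grips with 3 to 60 N. Pads are 20 mm wide; open, the fingers measure 115 mm over their backs; the gripper's body (75 mm by 178 mm) begins 61 mm behind the grasp point.
Start: joints at [1.272, 0.411, -0.013, 1.596, 0.006, 1.134, -0.082], TCP at [142.96, -608.434, 222.653] pointing down, gripper open.
Joint ranges: [-2.95, 2.95], [-0.29, 1.99], [-1.47, 1.44], [0.14, 2.54], [-1.03, 4.17], [0.13, 1.85], [-2.86, 2.86]. Speed limits (rad/s): [2.39, 2.39, 3.01, 3.01, 3.14, 3.14, 3.14].

### API

Orientations are given as a unit quaternion [x, y, z, w].
In Python, from cell import move_ptp, servo_line, goto_joints, grip, dwell, solve_ik, sense, read_camera, Unreachable, job_done gives the robot as it stands. Calls block until the motion is done:
- move_ptp(position, orientation): joint-space move of the TCP to a pose.
- servo_line(position, rotation=None, speed=150): straight line of the TCP; rotation=None keeps the orientation; speed is the mean speed in mm/s.
- goto_joints(angles): joint-space move.
- grip(opening, grasp_force=None): finger opening in mm; grasp_force is the grip in N (None keeps the last); returns when the fingers have stopped.
- dwell(seconds).
- solve_ik(position, orientation): joint angles nearest the present ones, or None.
- sense(): the state.
- read_camera(name): name is "scene" or "side" or "wrist"; returns a dict with "frame" (420x560x3 uint8, red, green, blue), "depth" (420x560 float32, mm along the optical axis (not along the pixel's ray), 0 where there is no reading), "fovy" (degrees; the focal length in pixels is half the picture's height over the tangent of half this angle, whatever the lens; pixels are square), "cx", "cy" (the principal point, pixels), "position" and "rotation" of the camera in the world. Camera axes: x right, y down, z forward; pixel columns grow to the right and rows downward; lengths in mm; the calibration is good to about 2 mm. A picture is of the moment at which its call begins.
A pose or a line that the arm cannot do raises Unreachable and nothing moves.
- job_done(): hands the job in; it is judged then, once.
The state is a dict: "time": time; "qpos": joint angles; "qd": joint speeds; "joint_torque": joint torques, N m; "ee_pos": TCP position; "ee_rot": TCP orientation; "wrist_force": force on the tool from outside, world axes, zero at the start; "moment": the same for the moment, N m; "gripper_width": finger opening in mm; "grip_force": force on a finger pad.
Only numpy, scipy, OpenCV 4.12 (cv2) and the standard library are available. Lean on these libraries where they do the work, as an engineer would, in place of code of your own. Each camera call takes 0.05 s, during which the arm holds its last target. There are 200 camera calls.

### The job

A steel drawplate lies on a soldering brick with a brass weight standing on it and its notched end sticking out over the gap. Stand the weight upright in the middle of the cork mat, then press the overhanging notched end down so that the plate tips up, slides into the gap and leans there by itself; take the leaning plate by its raised end and push it, notched end first, fully home into the one empty pocket of the leaning rack, so that the sprung latch clicks into its notch, and let go. Leave the other things on the bench where they are.

Things in the scene. Friction and masses are not known exactly. Their poses are not given: they have to be found in the camera images.
- weight_mid (a point): Centre of a plain brass cylinder, diameter 26 mm, 45 mm tall, about 0.2 kg, standing upright on the plate's inner part. The point is 22.5 mm above its underside; z is the cylinder axis.
- mat_top (a point): Centre of the upper face of a square cork mat 80 x 80 x 4 mm fixed to the bench (upper face 4 mm above the bench). The weight is to stand within 30 mm of this point.
- plate_mid (a point): Centre of the drawplate: flat steel bar 120 x 28 x 5 mm, about 0.13 kg, with two rows of small holes. x runs along it to the notched end (nose), y across its width, z is its upper face's normal. It starts flat on the brick, underside 71 mm above the bench, middle (centre of mass) 3 to 7 mm inside the brick's edge, nose overhanging by 53 to 57 mm. Both long edges lie by flush strips (2 mm gaps).
- plate_nose (a point): Middle of the plate's notched end face (60 mm along +x from plate_mid, same axes). Both long edges have a notch 16 mm long and 5.5 mm deep whose middle is 25 mm from this end.
- plate_tail (a point): Middle of the plate's plain end face (60 mm along -x from plate_mid, same axes): the end that rises, and by which it is then held. Once it leans, about 45 mm of this end stands above the brick's edge, sloping 55 to 72 degrees from horizontal, free above and below.
- brick_edge (a point): Point on the upper edge of the brick that the plate overhangs, 71 mm above the bench, on the middle line of its place. x points level out over the gap (the way the plate overhangs), y along the edge, z up. The brick's top extends from here to x = -100 mm and y = +-72 mm; two flush strips 5 mm high lie on it at |y| 16 to 30 mm, x -84 to -11 mm.
- gap_floor (a point): Middle of the gap's floor, 9 mm above the bench; axes as brick_edge. The gap is 44 mm wide in x, 144 mm long in y with open ends, 62 mm deep below brick_edge; on its far side lies a flat tile (83 mm in x) only 11 mm high above this floor.
- press_point (a point): Point 30 mm out from brick_edge in x, at the height of the plate's upper face as it first lies. Pressing down here (about 1 N) until the plate slopes 50 degrees or more (closed fingertips 27 mm thick along x: 24 mm below this point; thin ones: up to 35 mm), then lifting off, lets it slide into the gap, where it stays leaning on the edge. Pressed too little it falls back flat; press again.
- pocket_floor (a point): Floor centre of the rack's one empty pocket, 30 mm above the bench. z up, y along the row, which way round as the rack stands. The pocket leans 25 degrees towards -x: its axis from floor to mouth is (-0.423, 0, 0.906) in this frame. Clear opening 30.5 mm along y, 8 mm across, 45 mm deep. A plate fully home has its nose end on this floor, its width along y, either face forward.
- pocket_mouth (a point): Centre of the empty pocket's mouth, 45 mm up its leaning axis from pocket_floor, same axes. Above it flared lips 7 mm high widen the opening by 5 mm each side across and 4 mm each side along y. Three equal aluminium pockets stand 65 mm apart in a row on a wooden base 110 x 210 x 12 mm; the two others hold plates like this one (fixed); the empty one may be any of the three.
- home_tail (a point): Where plate_tail comes when the plate is fully home: 120 mm up the leaning axis from pocket_floor, 139 mm above the bench; same axes.
- latch (a joint): Slide of the sprung latch in the empty pocket's -y wall, in m. 0 = fully out: its sloped nose sticks 5.5 mm into the pocket 22 mm above the floor. The plate going in pushes it back 2 to 6 mm (spring 1 to 3 N, so about 5 to 10 N on the plate) and it snaps out into the plate's notch when the plate is home.
- third_hand: Soldering third hand: steel base 60 x 40 mm with a post and tweezer, 110 mm tall, between the hearth and the rack. Not to be disturbed. Origin at the centre of its underside.
- mandrel: Upright steel ring mandrel, a cone 210 mm tall on a foot of 64 mm diameter, beyond the third hand. Not to be disturbed. Origin at the centre of its underside.
- ring: Small steel ring, outer diameter 23 mm, 5 mm high, lying on the brick beside the plate. Not to be disturbed. Origin at the centre of its underside.
- mallet: Wooden mallet lying on the bench, handle 240 mm, head 100 x 48 mm. Not to be disturbed. Origin at the centre of its underside.
- flux_jar: Amber glass jar, diameter 56 mm, 65 mm tall. Not to be disturbed. Origin at the centre of its underside.
- charcoal: Dark charcoal block 120 x 60 x 30 mm. Not to be disturbed. Origin at the centre of its underside.
Not all that is in view belongs to the job. Of the things like the part that bears plate_mid, leave any that is purple; of the rest the smaller one is meant. Of the things shaped like the part that bears weight_mid, the brass one is meant.

How it is judged (in metres and radians):
On the way, in this order (a step that is already met when the one before it is completed fails the run):
1. the weight stands upright on the cork mat, let go (horizontal distance between weight_mid and mat_top below 0.03 m and z of weight_mid in the frame of mat_top between 0.018 and 0.027 m and angle between weight_mid's own z axis and vertical below 0.1 rad and contact force between the fingers and weight below 0.05 N), for 0.2 s.
2. the plate leans by itself in the gap, nose down and tail up over the brick's edge, not touched (z of plate_nose in the frame of brick_edge below -0.03 m and z of plate_tail in the frame of brick_edge above 0.025 m and x of plate_nose in the frame of brick_edge between 0.008 and 0.055 m and contact force between each of the fingers, the arm and plate below 0.05 N and linear speed of plate below 0.05 m/s), for 0.2 s.
3. the plate, going in, presses the latch back (value of joint latch above 0.0015 m and distance between plate_nose and pocket_floor below 0.045 m).
At the end, for the whole second after the job is handed in: The weight stands upright (within 6 degrees) on the cork mat, within 30 mm of its centre; the plate's notched end is within 6 mm of the floor centre of the empty pocket and its other end within 12 mm of the home point; the latch is back out (reads under 1.3 mm) in the notch; all at rest (horizontal distance between weight_mid and mat_top below 0.03 m and z of weight_mid in the frame of mat_top between 0.018 and 0.027 m and angle between weight_mid's own z axis and vertical below 0.1 rad and distance between plate_nose and pocket_floor below 0.006 m and distance between plate_tail and home_tail below 0.012 m and value of joint latch below 0.0013 m and linear speed of each of plate, weight below 0.02 m/s); the robot touches nothing.
It fails at once if one of the bystanders is moved by more than 25 mm (distance of any of third_hand, mandrel, ring, mallet, flux_jar, charcoal from where it was at the start of the episode above 0.025 m).
It also fails if it takes over 58 s, if anything falls off the work surface, if the arm or the gripper's body presses on something with over 40 N, if the wrist force passes 120 N, or if a joint passes its speed limit or range.

## Working session

There is one attempt and no reset: what is moved stays moved. The work goes in short steps, each a Python script; the robot and the scene stay as the last script left them, time stands still between calls to the robot, and variables do not carry over. Pictures are saved under pics/ and viewed, at most 12 in all, crops included, and the job is handed in when it is done.

```bash
ls; mkdir -p pics; python3 - <<'E'
from cell import *
import cv2,numpy as np
for n in ("scene","side"):
    c=read_camera(n); np.savez(f"pics/{n}0.npz",**c)
    cv2.imwrite(f"pics/{n}0.png",cv2.resize(c["frame"][:,:,::-1],(784,588),interpolation=cv2.INTER_CUBIC))
    print(n,c["fovy"],c["cx"],c["cy"],c["position"],np.round(c["rotation"],3).tolist(),(c["depth"]>0).mean())
print(sense())
E
```

```text
pics
scene 54.233888639492044 276.6894014251047 213.94659833603993 [1192.87602209 -610.37353542  957.75656427] [0.834, 0.388, -0.166, -0.357] 0.9956760204081633
side 47.600687569461385 291.38286701090897 211.48304925119166 [ -140.45777521 -1202.76217386  1083.19577823] [0.863, -0.225, 0.103, -0.441] 0.995969387755102
{'time': 0.1, 'qpos': array([ 1.27179233,  0.41179194, -0.01269192,  1.59695203,  0.00560372,
        1.13430331, -0.08216242]), 'qd': array([-7.01079326e-06, -1.96515720e-03, -7.92895281e-04, -2.83679559e-03,
        9.98733180e-04, -1.45638953e-03,  9.11399248e-04]), 'joint_torque': array([ 2.70892328e-03, -5.89096248e+01,  6.44389261e-01, -2.91711044e+01,
       -5.37202740e-02,  1.44550687e-02,  1.69924397e-05]), 'ee_pos': array([ 142.82119021, -607.99735538,  221.91411504]), 'ee_rot': array([ 9.93345741e-01,  1.15168294e-01, -1.36874662e-04, -6.96203005e-04]), 'wrist_force': array([-0.68584018, -0.66041705, -0.12735719]), 'moment': array([-0.00906766,  0.03536926, -0.0579313 ]), 'grip_force': 0.0, 'gripper_width': 87.9065031175762}
```

View pics/scene0.png

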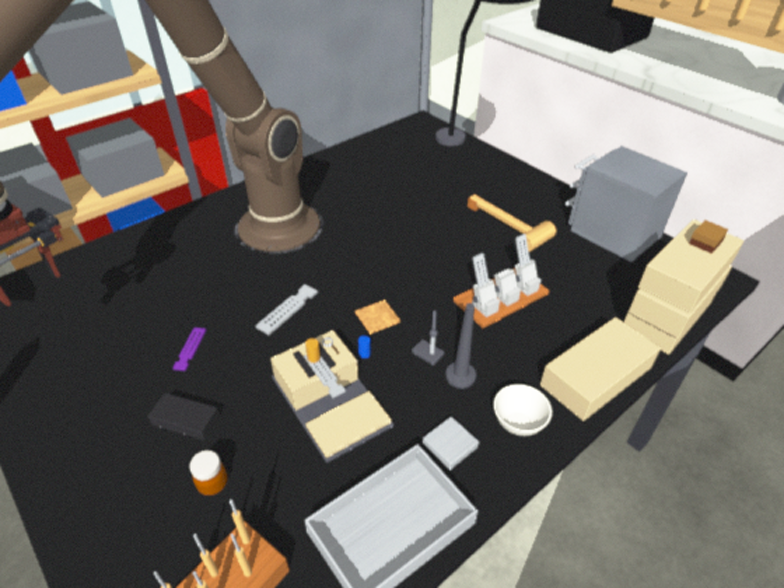

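View pics/side0.png

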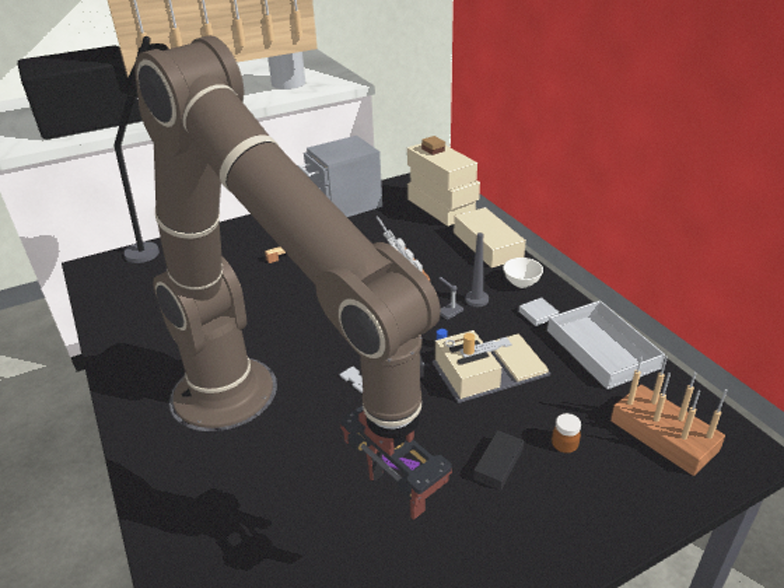

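The scene picture (784 px scale) shows three drawplates. One is purple at (189,348), which I leave. A larger grey one lies on the bench at (288,310). The smaller grey one is on the brick at (325,375), overhanging the gap, and is the one meant. There are two cylinders: brass at (313,349), which is meant, and blue at (364,347). The rack at (505,285) has its middle pocket empty, the cork mat is at (377,316), and the mallet, mandrel and third hand are on the right.

```bash
cat > h.py <<'E'
from cell import *
import cv2,numpy as np
from scipy.spatial.transform import Rotation as R
def cloud(c):
    f=210/np.tan(np.radians(c["fovy"])/2); d=c["depth"].astype(float)
    v,u=np.mgrid[0:420,0:560]
    p=np.dstack([(u-c["cx"])/f*d,(v-c["cy"])/f*d,d])
    Rm=np.asarray(c["rotation"]); Rm=Rm if Rm.shape==(3,3) else R.from_quat(Rm).as_matrix()
    return p@Rm.T+np.asarray(c["position"])
def ray(c,uv,z):
    f=210/np.tan(np.radians(c["fovy"])/2)
    Rm=R.from_quat(c["rotation"]).as_matrix(); o=np.asarray(c["position"])
    uv=np.atleast_2d(uv); d=np.c_[(uv[:,0]-c["cx"])/f,(uv[:,1]-c["cy"])/f,np.ones(len(uv))]@Rm.T
    return o+d*((z-o[2])/d[:,2])[:,None]
def down(yaw): # tool down; tool y axis at yaw+90, tool x axis at yaw
    return (R.from_euler("z",yaw)*R.from_euler("x",np.pi)).as_quat()
def snap(n,name,save=True):
    c=read_camera(n); np.savez(f"pics/{name}.npz",**c); return c
E
python3 - <<'E'
from h import *
c=dict(np.load("pics/scene0.npz")); P=cloud(c)
for n,(u,v) in dict(brass=(313,342),brickA=(275,375),brickB=(333,335),brickC=(357,362),nose=(338,392),mat=(377,316),third=(432,350),mandrel=(462,378),packetmid=(508,288),pk1=(486,300),pk3=(530,280),rackL=(465,300),rackR=(545,290),gapfloor=(330,402),tile=(348,420),blue=(364,340)).items():
    print(n,P[int(v/1.4),int(u/1.4)].round(0))
hsv=cv2.cvtColor(c["frame"],cv2.COLOR_RGB2HSV)
m=cv2.inRange(hsv,(8,80,150),(20,200,255)); 
n,l,s,ce=cv2.connectedComponentsWithStats(m)
for i in range(1,n):
    if s[i,4]>30: print(ce[i]*1.4,s[i,4],P[l==i].mean(0).round(0))
E
```

```text
brass [ 517. -233.  120.]
brickA [ 467. -303.   28.]
brickB [ 487. -168.   70.]
brickC [ 533. -139.    3.]
nose [ 619. -251.   76.]
mat [454. -20.   7.]
third [623.  -6.  20.]
mandrel [719.  -8.  17.]
packetmid [612. 246.  49.]
pk1 [607. 181.  45.]
pk3 [629. 307.  48.]
rackL [556. 168.  15.]
rackR [656. 341.  15.]
gapfloor [ 584. -251.    9.]
tile [ 650. -255.   22.]
blue [ 524. -112.   48.]
[720.39804002  17.21502654] 2449 [ 451. 1281.  398.]
[82.84244482 94.6057725 ] 1178 [-772. -206.  176.]
[30.03823529 79.12058824] 68 [-992. -305.  180.]
[126.26010152 193.56527919] 985 [-801. -180. -217.]
[ 72.996875 180.20625 ] 64 [-960. -312. -185.]
[512.14326648 221.13982808] 349 [428. 478.  31.]
[709.21628664 233.57654723] 307 [889. 528. 228.]
[508.46666667 306.96491228] 399 [641. 227.  18.]
[464.13818182 297.43636364] 110 [563. 155.  35.]
[376.76923077 316.17538462] 455 [462. -26.  13.]
[312.17666667 349.615     ] 120 [ 522. -239.  104.]
[244.00519316 563.48980367] 1579 [ 778. -547.   58.]
```

```bash
python3 - <<'E'
from h import *
move_ptp([540,-240,400],down(-0.17)); print(sense()["qpos"].round(2),sense()["time"])
a=snap("wrist","w1")
move_ptp([560,-240,330],down(-0.17)); a2=snap("wrist","w1")
print(a2["position"],R.from_quat(a2["rotation"]).as_matrix().round(3).tolist(),sense()["ee_pos"])
move_ptp([560,246,400],down(0.2)); b=snap("wrist","w2"); print(b["position"],sense()["qpos"].round(2),sense()["time"])
cv2.imwrite("pics/w1.png",cv2.resize(a2["frame"][:,:,::-1],(784,588),interpolation=cv2.INTER_CUBIC))
cv2.imwrite("pics/w2.png",cv2.resize(b["frame"][:,:,::-1],(784,588),interpolation=cv2.INTER_CUBIC))
E
```

```text
[ 0.54  0.28 -0.27  1.38  0.07  1.49 -1.47] 2.15
[ 625.35584921 -253.2720241   490.94068027] [[-0.169, -0.955, -0.243], [-0.986, 0.164, 0.043], [-0.001, 0.246, -0.969]] [ 559.99291729 -240.58156189  331.32758626]
[626.15076632 255.93212758 561.14803137] [-0.06  0.37 -0.62  1.31  0.21  1.53 -2.03] 4.475
```

View pics/w1.png

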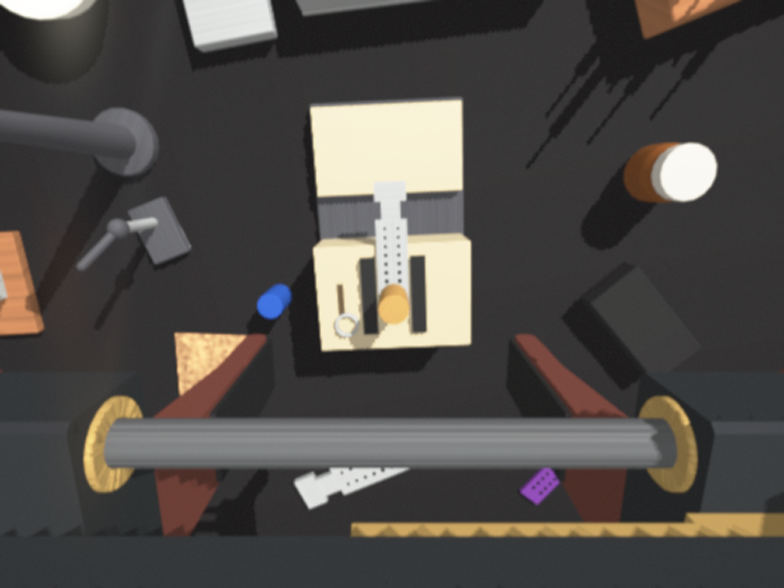

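View pics/w2.png

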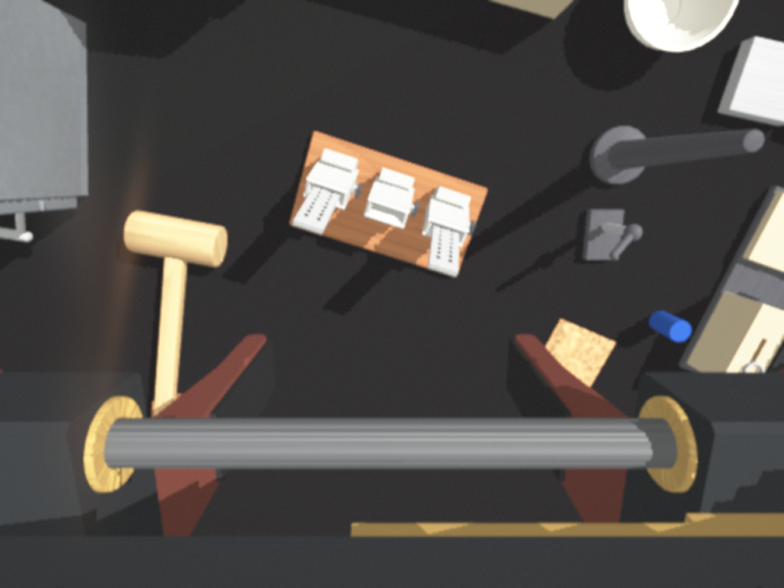

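w1 shows the brick top from (314,240) to (471,345), the brass weight's top at (394,302), the plate nose at (390,183) and the ring at (346,325). w2 shows the wooden rack base with corners (313,131), (487,187), (457,277) and (290,224). The empty pocket is the middle one at (391,200), and the plates lean towards the image bottom.

```bash
python3 - <<'E'
from h import *
def rect(c,m,z,name,hull=True,box=None):
    n,l,s,ce=cv2.connectedComponentsWithStats(m.astype(np.uint8))
    i=1+np.argmax(s[1:,4]); 
    ys,xs=np.nonzero(l==i) ; q=ray(c,np.c_[xs,ys],z)[:,:2].astype(np.float32)
    (cx,cy),(w,h),a=cv2.minAreaRect(q); print(name,s[i,4],"px",ce[i]*1.4,"c",np.round([cx,cy],1),"wh",np.round([w,h],1),"ang",round(a,2),"mean",q.mean(0).round(1)); return l==i
a=dict(np.load("pics/w1.npz")); b=dict(np.load("pics/w2.npz")); s=dict(np.load("pics/scene0.npz"))
P=cloud(a);hsv=cv2.cvtColor(a["frame"],cv2.COLOR_RGB2HSV)
for n,(u,v) in dict(brick=(450,320),plate=(392,250),nosetip=(390,190),weight=(394,302),tile=(390,140)).items():
    print(n,hsv[int(v/1.4),int(u/1.4)],P[int(v/1.4),int(u/1.4)].round(1))
cream=cv2.inRange(hsv,(15,25,150),(35,120,255))>0
rect(a,cream&(abs(P[...,2]-71)<8),71,"bricktop")
rect(a,cream&(abs(P[...,2]-20)<8),20,"tile")
gray=cv2.inRange(hsv,(0,0,120),(180,24,255))>0
rect(a,gray&(abs(P[...,2]-76)<8),76,"plate")
br=cv2.inRange(hsv,(10,130,150),(25,255,255))>0
m=rect(a,br&(P[...,2]>116),121,"weighttop")
hs=cv2.cvtColor(s["frame"],cv2.COLOR_RGB2HSV);Ps=cloud(s)
m=(cv2.inRange(hs,(5,60,120),(25,220,255))>0); m[:, :]&=False if False else m; 
u=np.zeros_like(m);u[200:245,245:300]=1; rect(s,m&u,4,"mat")
Q=cloud(b);hb=cv2.cvtColor(b["frame"],cv2.COLOR_RGB2HSV)
w=(cv2.inRange(hb,(4,80,80),(18,255,255))>0); u=np.zeros_like(w); u[90:202,200:355]=1
w=(cv2.inRange(hb,(0,0,0),(179,255,255))>0)&u&(Q[...,2]>7)
k=u&(Q[...,2]>8)&(Q[...,2]<16)
rect(b,cv2.morphologyEx((k).astype(np.uint8),cv2.MORPH_OPEN,np.ones((2,2))),12,"base")
crop=b["frame"][85:205,200:350,::-1]
cv2.imwrite("pics/w2c.png",cv2.resize(crop,(750,600),interpolation=cv2.INTER_CUBIC))
E
```

```text
brick [ 24  45 246] [ 488.8 -286.6   71.3]
plate [ 50   3 226] [ 564.4 -244.3   74.6]
nosetip [ 60   2 229] [ 617.2 -250.8   74.6]
weight [ 20 132 240] [ 528.6 -239.2  121.5]
tile [ 24  35 249] [ 661.7 -258.3   18.9]
bricktop 5341 px [396.38636959 295.35465269] c [ 520.3 -237.6] wh [142.9 100.6] ang 82.81 mean [ 519.7 -240.8]
tile 6481 px [387.33232526 146.64940596] c [ 653.6 -254.7] wh [143.5  82.7] ang 82.74 mean [ 655.6 -255.4]
plate 1568 px [390.79910714 234.58928571] c [ 574.2 -245.1] wh [ 28.3 100.9] ang 82.2 mean [ 577.3 -245.4]
weighttop 2225 px [587.2487191  527.16764045] c [ 287.8 -355.8] wh [387.3  21.8] ang 80.31 mean [ 279.3 -382.7]
mat 482 px [377.04149378 316.09792531] c [454.2 -18.7] wh [83.7 87.1] ang 77.95 mean [454.9 -19.5]
base 4233 px [384.83397118 202.28296716] c [595.8 251.6] wh [209.1 109.2] ang 83.62 mean [599.9 256.3]
```

View pics/w2c.png

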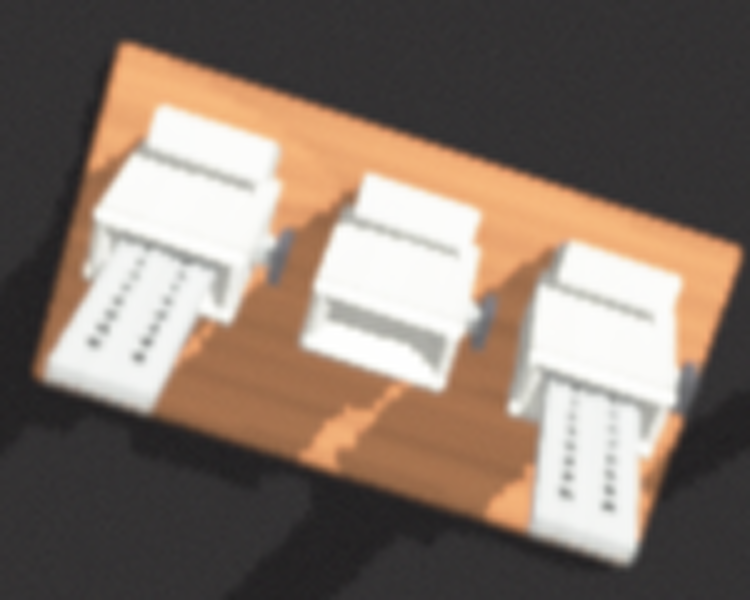

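The w2 crop shows the middle pocket empty, with its mouth around (385,340) in crop pixels and the latch knobs on the right, which is the rack's -y side. The brick, tile, plate and base rectangles all match their stated sizes. Next I take a closer look at the pocket, refine the weight position and check reach.

```bash
cat >> h.py <<'E'
BX=np.array([.9921,-.1255,0]); BY=np.array([.1255,.9921,0]); BE=np.array([569.9,-243.9,71.]); Z=np.array([0,0,1.])
ryaw=np.radians(-6.38); RX=np.array([np.cos(ryaw),np.sin(ryaw),0]); RY=np.array([-np.sin(ryaw),np.cos(ryaw),0])
def quat(zt,yt): # tool z and closing direction
    zt=zt/np.linalg.norm(zt); yt=yt-zt*(yt@zt); yt=yt/np.linalg.norm(yt)
    return R.from_matrix(np.c_[np.cross(yt,zt),yt,zt]).as_quat()
E
python3 - <<'E'
from h import *
a=dict(np.load("pics/w1.npz"));P=cloud(a);hsv=cv2.cvtColor(a["frame"],cv2.COLOR_RGB2HSV)
m=(cv2.inRange(hsv,(12,100,225),(25,200,255))>0)&(P[...,2]>117); m[:190]=0;m[240:]=0;m[:,:250]=0;m[:,310:]=0
ys,xs=np.nonzero(m); q=ray(a,np.c_[xs,ys],121)[:,:2].astype(np.float32); print(len(xs),cv2.minEnclosingCircle(q),q.mean(0))
move_ptp([490,255,300],down(-0.11)); b=snap("wrist","w3"); print(b["position"],sense()["time"])
f=210/np.tan(np.radians(b["fovy"])/2); print(f)
Q=cloud(b); o=np.array([595.8,251.6,0]); L=np.dstack([(Q-o)@RX,(Q-o)@RY,Q[...,2]])
np.save("pics/L.npy",L)
k=(abs(L[...,1])<32)&(abs(L[...,0])<60)&(L[...,2]>14)&(L[...,2]<110); ys,xs=np.nonzero(k); 
print("px box",xs.min(),xs.max(),ys.min(),ys.max()); 
x0,y0=xs.min()-8,ys.min()-8; cr=b["frame"][y0:y0+150,x0:x0+200,::-1]; print(x0,y0)
cv2.imwrite("pics/w3c.png",cv2.resize(cr,(800,600),interpolation=cv2.INTER_CUBIC))
# IK tests
for s in (1,-1):
    for n,p,q in (("weight",[526,-239,86],quat(-Z,s*BX)),("weightY",[526,-239,86],quat(-Z,s*BY)),("mat",[454,-19,14],quat(-Z,s*BX)),("press",BE+30*BX-[0,0,20],quat(-Z,s*BX)),
      ("tail",BE+15*(-.45*BX+.89*Z),quat(.45*BX-.89*Z,s*BX)),("home",np.array([530,252,115]),quat(.423*RX-.906*Z,s*RX))):
        r=solve_ik(p,q); print(s,n,None if r is None else r.round(2))
E
```

```text
343 ((522.1256103515625, -237.9385223388672), 12.629634857177734) [ 521.9439  -238.20132]
[557.2445366  245.72924578 462.70242734] 5.0833
329.96521743097304
px box 248 295 61 133
240 53
1 weight [ 0.75  0.55 -0.55  1.82  0.36  0.88 -0.1 ]
1 weightY [ 0.97  0.65 -0.88  1.81  0.6   0.98  1.28]
1 mat [ 0.44  0.52 -0.62  2.15  0.52  0.62 -0.68]
1 press [ 0.71  0.71 -0.58  1.65  0.46  0.92 -0.17]
1 tail [ 0.91  0.46 -0.63  2.12  0.7   0.23 -0.38]
1 home [-0.18  0.41 -0.66  2.08  1.02  0.69 -1.68]
-1 weight [ 0.2   0.49  0.2   1.86 -0.13  0.81 -2.81]
-1 weightY [ 0.68  0.53 -0.45  1.82  0.29  0.86 -1.61]
-1 mat [-0.55  0.51  0.61  2.21 -0.55  0.57 -2.79]
-1 press [ 0.08  0.65  0.34  1.7  -0.27  0.84 -2.72]
-1 tail [ 0.63  0.4  -0.28  2.14 -0.08  0.16 -2.79]
-1 home [ 0.21  0.68 -1.24  2.06  1.3   1.04  1.31]
```

View pics/w3c.png

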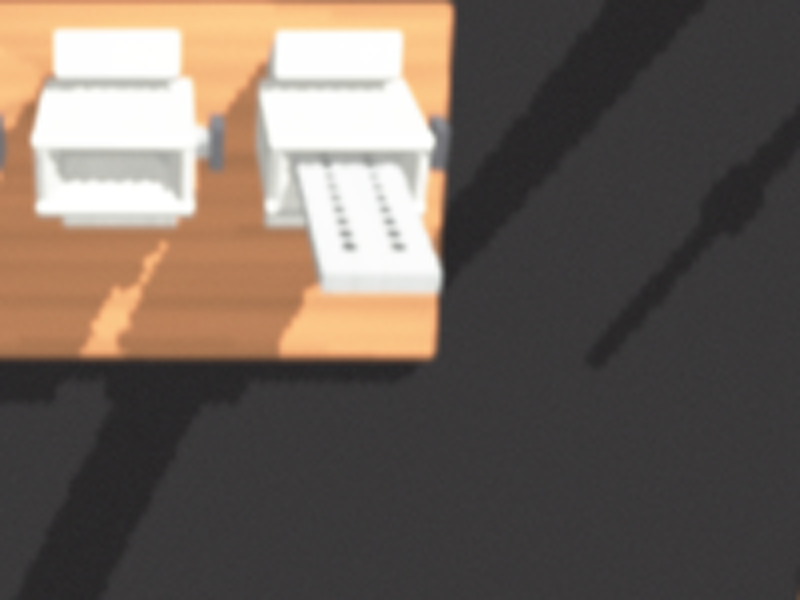

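```bash
python3 - <<'E'
from h import *
L=np.load("pics/L.npy"); b=dict(np.load("pics/w3.npz"))
g=cv2.cvtColor(b["frame"],cv2.COLOR_RGB2GRAY)
for v in range(56,112): print(v,g[v,268],L[v,268].round(1),L[v,312 if v<90 else 320].round(1))
for v in (90,105): print(v,[(u,g[v,u],L[v,u].round(0).tolist()) for u in list(range(246,254))+list(range(284,292))])
E
```

```text
56 206 [52.1  3.8 11.1] [ 52.2 -51.8  11. ]
57 207 [50.7  3.7 12.1] [ 50.9 -51.7  11.8]
58 209 [49.6  3.8 11.7] [ 49.7 -51.7  12.2]
59 218 [48.8  3.8  9.8] [ 48.7 -51.8  11.1]
60 240 [47.3  3.8 11.9] [ 47.7 -52.   10.2]
61 253 [39.7  2.7 46.4] [ 39.9 -48.7  45.8]
62 254 [39.1  2.8 43.7] [ 38.6 -48.6  47. ]
63 254 [37.6  2.7 45.8] [ 37.7 -48.7  45.9]
64 254 [36.7  2.8 44.9] [ 36.6 -48.8  46.1]
65 255 [35.6  2.8 44.9] [ 35.8 -48.9  44.7]
66 255 [34.7  2.8 44.1] [ 34.6 -48.9  45.4]
67 255 [33.4  2.8 44.8] [ 33.3 -48.8  46.4]
68 255 [32.3  2.8 45. ] [ 32.1 -48.8  47.1]
69 255 [31.1  2.8 45.5] [ 31.3 -49.   45.3]
70 254 [30.   2.8 46. ] [ 30.1 -49.   45.9]
71 251 [29.1  2.8 44.5] [ 29. -49.  46.]
72 223 [28.4  2.9 41.8] [ 28.4 -49.3  43. ]
73 190 [28.2  3.1 36.3] [ 28.5 -50.1  34.9]
74 203 [27.2  3.1 35.1] [ 27.4 -50.1  34.8]
75 239 [25.4  3.  39.8] [ 25.8 -49.8  38.3]
76 253 [24.   2.9 41.8] [ 24.2 -49.6  41.3]
77 254 [22.4  2.8 45.2] [ 22.5 -49.2  45.2]
78 254 [20.8  2.7 48.4] [ 20.9 -48.9  48.7]
79 254 [19.1  2.6 52.7] [ 19.5 -48.7  51. ]
80 254 [17.5  2.5 57. ] [ 17.8 -48.4  55.1]
81 
[... 2066 characters left out ...]
0])]
105 [(246, np.uint8(138), [-7.0, 33.0, 11.0]), (247, np.uint8(140), [-7.0, 31.0, 11.0]), (248, np.uint8(165), [-7.0, 30.0, 11.0]), (249, np.uint8(223), [-11.0, 24.0, 72.0]), (250, np.uint8(244), [-38.0, -10.0, 463.0]), (251, np.uint8(248), [-11.0, 21.0, 73.0]), (252, np.uint8(249), [-11.0, 20.0, 73.0]), (253, np.uint8(249), [-11.0, 19.0, 73.0]), (284, np.uint8(249), [-11.0, -16.0, 72.0]), (285, np.uint8(249), [-11.0, -17.0, 72.0]), (286, np.uint8(250), [-11.0, -18.0, 74.0]), (287, np.uint8(245), [-11.0, -19.0, 73.0]), (288, np.uint8(207), [-7.0, -22.0, 12.0]), (289, np.uint8(156), [-7.0, -23.0, 12.0]), (290, np.uint8(141), [-7.0, -25.0, 12.0]), (291, np.uint8(140), [-7.0, -26.0, 11.0])]
```

```bash
python3 - <<'E'
from h import *
q=quat(-Z,BX)
move_ptp([522,-238,190],q); grip(50,20)
servo_line([522,-238,87]); print(sense()["ee_pos"])
grip(15,25); print(sense()["gripper_width"],sense()["grip_force"])
servo_line([522,-238,170]); print(sense()["gripper_width"],sense()["wrist_force"])
m=[454.5,-19,0]
move_ptp([m[0],m[1],110],q); servo_line([m[0],m[1],22]); servo_line([m[0],m[1],15.3],speed=40)
print(sense()["ee_pos"],sense()["wrist_force"]); grip(60); servo_line([m[0],m[1],110])
move_ptp(BE+30*BX+[0,0,110],q); grip(0,20)
c=snap("scene","s1"); a=snap("wrist","w4"); print(sense()["time"])
cv2.imwrite("pics/s1.png",cv2.resize(c["frame"][190:330,160:320,::-1],(686,600),interpolation=cv2.INTER_CUBIC))
P=cloud(a);hsv=cv2.cvtColor(a["frame"],cv2.COLOR_RGB2HSV)
gray=(cv2.inRange(hsv,(0,0,120),(180,24,255))>0)&(abs(P[...,2]-76)<6)&(abs((P-BE)@BX)<130)&(abs((P-BE)@BY)<25)
ys,xs=np.nonzero(gray); qq=ray(a,np.c_[xs,ys],76); print(len(xs),((qq-BE)@BX).min(),((qq-BE)@BX).max(),((qq-BE)@BY).mean())
E
```

```text
[ 522.56777429 -238.05391921   87.69039073]
24.589771666061342 25.00159353017807
24.55798822203932 [-0.06526549 -0.1179748  -2.2976253 ]
[454.67934471 -19.1126816   15.54829719] [ 0.33970749  0.01386202 -1.66088996]
15.625
4502 -65.41405260729572 54.27053767734903 0.32336671784618026
```

View pics/s1.png

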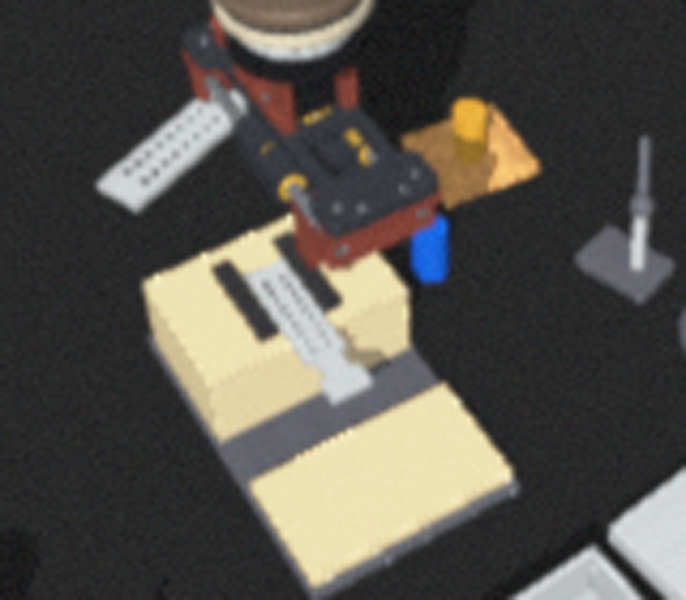

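The crop shows the weight upright on the mat at (470,130) and the plate still flat with its nose over the gap at (345,390). Now I press.

```bash
python3 - <<'E'
from h import *
p=BE+30*BX
servo_line([*p[:2],82]); servo_line([*p[:2],51.5],speed=60); print(sense()["ee_pos"],sense()["wrist_force"])
servo_line([*p[:2],120],speed=120); dwell(.6)
v=BE-150*BX; move_ptp([v[0],v[1],330],quat(-Z,BY*-1)); dwell(.1)
c=snap("scene","s2"); a=snap("wrist","w5"); d=snap("side","d2"); print(sense()["time"])
L=cloud(a)-BE; L=np.dstack([L@BX,L@BY,L[...,2]])
k=(L[...,2]>4)&(abs(L[...,1])<18)&(L[...,0]>-45)&(L[...,0]<20)&(cv2.cvtColor(a["frame"],cv2.COLOR_RGB2HSV)[...,1]<25)
q=L[k]; print(len(q), q.min(0),q.max(0)); cf=np.polyfit(q[:,2],q[:,0],1); print("slope deg",np.degrees(np.arctan2(1,-cf[0])),"x at z0",cf[1],q[:,1].mean())
np.save("pics/q.npy",q)
i1=cv2.resize(c["frame"][190:330,180:300,::-1],(400,466),interpolation=cv2.INTER_CUBIC); i2=cv2.resize(a["frame"][60:235,180:330,::-1],(400,466),interpolation=cv2.INTER_CUBIC)
cv2.imwrite("pics/m2.png",np.hstack([i1,i2]))
E
```

```text
[ 599.65097324 -247.52209369   51.29467479] [ 0.1420986   0.28830708 -0.04470616]
19.8167
574 [-44.45258404 -17.94038529   4.00866212] [ 2.62211172 17.78836833 42.01483319]
slope deg 68.11430193885698 x at z0 -4.439086352870278 -0.7061542101478461
```

View pics/m2.png

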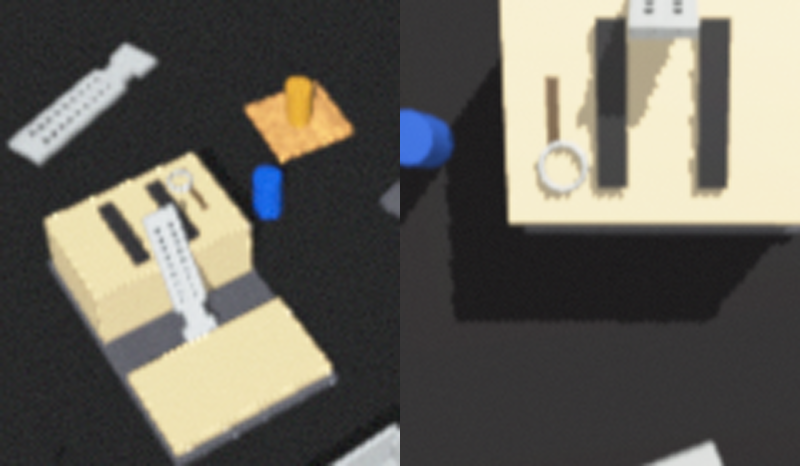

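The plate leans in the gap (left panel: tail at (160,215), nose at (200,325)), and the weight and ring are undisturbed. Next I fit its upper face from the scene and wrist depth.

```bash
python3 - <<'E'
from h import *
for n in ("s2","w5"):
    a=dict(np.load(f"pics/{n}.npz")); L=cloud(a)-BE; L=np.dstack([L@BX,L@BY,L[...,2]])
    hsv=cv2.cvtColor(a["frame"],cv2.COLOR_RGB2HSV)
    k=(L[...,2]>-50)&(L[...,2]<50)&(abs(L[...,1])<22)&(abs(L[...,0]+.45*L[...,2]-3)<12)&(hsv[...,1]<25)&(hsv[...,2]>150)
    k=cv2.morphologyEx(k.astype(np.uint8),cv2.MORPH_OPEN,np.ones((3,3)))>0
    q=L[k].astype(np.float32)
    for _ in range(3):
        A=np.c_[q[:,1],q[:,2],np.ones(len(q))]; cf=np.linalg.lstsq(A,q[:,0],rcond=None)[0]; r=A@cf-q[:,0]; q=q[abs(r)<max(2,1.5*r.std())]
    print(n,len(q),"x=",cf.round(3),"slope",np.degrees(np.arctan2(1,-cf[1])).round(1),q.min(0),q.max(0),"rms",r.std())
    (c0,c1),wh,ang=cv2.minAreaRect(np.c_[q[:,1],q[:,2]/np.sin(np.arctan2(1,-cf[1]))].astype(np.float32)); print("rect y,s",c0,c1,wh,ang)
    for z0 in (-40,-20,0,20,30,37): 
        t=q[abs(q[:,2]-z0)<5]; 
        if len(t)>5: print(z0,len(t),t[:,1].min().round(1),t[:,1].max().round(1),np.median(t[:,0]).round(1))
E
```

```text
s2 210 x= [ 0.009 -0.635  2.158] slope 57.6 [-23.784569 -14.78587  -48.784447] [33.644733 13.792012 42.39272 ] rms 1.406725278639286
rect y,s -0.5338354110717773 -3.7691917419433594 (28.44491195678711, 108.09008026123047) 0.27146536111831665
-40 20 -7.6 10.4 27.5
-20 24 -14.1 13.8 13.7
0 25 -14.8 13.7 2.2
20 24 -14.0 13.2 -10.7
30 28 -14.2 13.5 -16.8
37 21 -12.9 13.5 -20.6
w5 880 x= [-2.000e-03 -6.440e-01  4.343e+00] slope 57.2 [-23.643227 -14.398437 -49.80679 ] [36.26056  13.571419 42.01483 ] rms 0.46401958556590783
rect y,s -0.41616153717041016 -4.632843017578125 (27.96844482421875, 109.18903350830078) 0.0081594567745924
-40 50 -8.7 13.0 30.3
-20 90 -14.4 13.6 17.0
0 94 -14.1 12.9 4.6
20 107 -13.6 13.4 -8.8
30 122 -14.4 13.2 -14.8
37 144 -14.2 12.8 -20.1
```

```bash
python3 - <<'E'
from h import *
th=np.radians(57.3); t=-np.cos(th)*BX+np.sin(th)*Z; n=np.sin(th)*BX+np.cos(th)*Z
tail=BE-24.3*BX-.4*BY+40.9*Z
q=quat(-t,n); tcp=tail-29.5*t; pre=tail+40*t
for a in (57.3,60,63):
    w=np.radians(a); tt=-np.cos(w)*BX+np.sin(w)*Z
    for nm,p in (("pre",tail+40*tt),("tcp",tail-29.5*tt),("lift",tail-29.5*tt+150*Z)):
        r=solve_ik(p,quat(-tt,BX)); print(a,nm,None if r is None else r.round(2))
try:
    move_ptp(pre,q); grip(20,10); print(sense()["ee_pos"]-pre)
    servo_line(tcp,speed=80); s=sense(); print(s["ee_pos"]-tcp,s["wrist_force"],s["time"])
except Unreachable as e: print("unreach",e)
E
```

```text
57.3 pre [ 1.05  0.29 -0.68  2.23  0.07  0.14  0.24]
57.3 tcp [ 1.09  0.51 -0.82  2.19  1.5   0.2  -1.12]
57.3 lift [ 0.8   0.15 -0.41  2.07 -0.24  0.39  0.48]
60 pre [ 0.94  0.27 -0.57  2.2  -0.01  0.21  0.31]
60 tcp [ 0.95  0.46 -0.66  2.17  0.98  0.15 -0.65]
60 lift [ 0.8   0.16 -0.42  2.04 -0.15  0.45  0.39]
63 pre [ 0.86  0.27 -0.5   2.15  0.01  0.29  0.27]
63 tcp [ 0.78  0.42 -0.45  2.14  0.33  0.17 -0.04]
63 lift [ 0.79  0.18 -0.43  2.   -0.08  0.52  0.32]
[0.03734819 0.0352965  0.05041738]
unreach the arm cannot follow that straight line within its joint ranges
```

```bash
python3 - <<'E'
from h import *
th=np.radians(57.3); t=-np.cos(th)*BX+np.sin(th)*Z; n=np.sin(th)*BX+np.cos(th)*Z
tail=BE-24.3*BX-.4*BY+40.9*Z
q=quat(-t,n); tcp=tail-29.5*t; pre=tail+40*t
goto_joints([1.09,.36,-.82,2.19,1.5,.2,-1.12]); print(sense()["ee_pos"],pre,tcp)
r=solve_ik(pre,q); print(None if r is None else r.round(2))
try:
    if r is not None and r[4]>.6: goto_joints(r); servo_line(tcp,speed=80); s=sense(); print("ok",s["ee_pos"]-tcp,s["wrist_force"])
except Unreachable as e: print(e)
print(sense()["qpos"].round(2),sense()["time"])
E
```

```text
[ 573.75190269 -264.91899753  162.73545877] [ 524.30287312 -238.53518359  145.56043128] [ 561.55295645 -243.24729473   87.07543193]
[ 1.3   0.38 -1.    2.22  0.81  0.21 -0.45]
ok [0.23210948 0.31765735 0.12097077] [-0.5201996  -0.01416603 -0.44972191]
[ 1.    0.47 -0.7   2.2   1.48  0.13 -1.12] 24.75
```

```bash
python3 - <<'E'
from h import *
grip(2,12); s=sense(); print(s["gripper_width"],s["grip_force"],s["wrist_force"])
grip(2,45); s=sense(); print(s["gripper_width"],s["grip_force"],s["qpos"][5])
p=s["ee_pos"]
tt=-.423*BX+.906*Z
for dz,qq in ((30,None),(150,quat(-tt,BX))):
    try: servo_line(p+[0,0,dz],qq,speed=100)
    except Unreachable: print("ptp",dz); move_ptp(p+[0,0,dz],s["ee_rot"] if qq is None else qq)
s=sense(); print(s["ee_pos"]-p,s["wrist_force"],s["gripper_width"],s["qpos"].round(2),s["time"])
a=snap("wrist","w6"); c=snap("scene","s6")
i1=cv2.resize(c["frame"][130:330,150:320,::-1],(396,466)); i2=cv2.resize(a["frame"][0:300,100:400,::-1],(400,466))
cv2.imwrite("pics/m6.png",np.hstack([i1,i2]))
E
```

```text
4.935800365551928 11.996539235115051 [-2.11103296  0.85035749  0.78983954]
4.689092158520976 44.99774158000946 0.12959925096786826
[-4.41585666e-01  1.49021686e-01  1.49226787e+02] [ 0.49537397 -0.54269894 -1.60781799] 4.656849655950284 [ 1.44  0.48 -1.34  1.93  0.66  0.72 -0.31] 27.2833
```

View pics/m6.png

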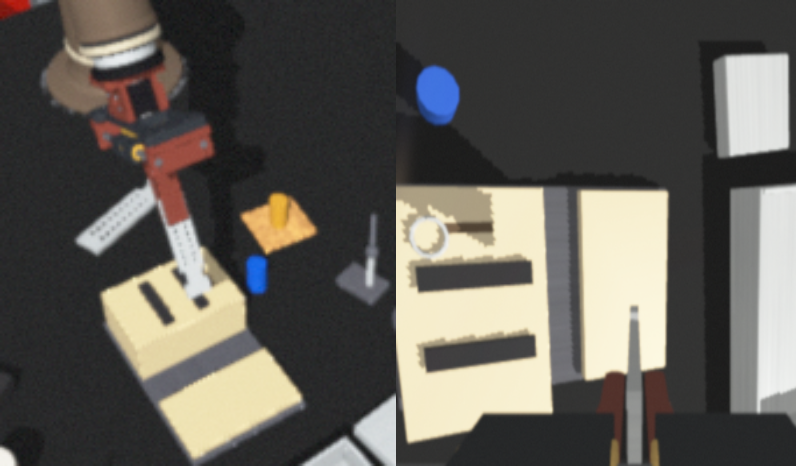

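The plate is held between the fingertips (left panel: nose at (197,290); right panel: edge-on at (633,320)). Next I measure it in the tool frame.

```bash
cat > inhand.py <<'E'
from h import *
def inhand(c,s):
    M=R.from_quat(s["ee_rot"]).as_matrix(); T=(cloud(c)-s["ee_pos"])@M
    hsv=cv2.cvtColor(c["frame"],cv2.COLOR_RGB2HSV)
    k=(abs(T[...,1])<9)&(abs(T[...,0])<22)&(T[...,2]>3)&(T[...,2]<100)&(hsv[...,1]<25)&(hsv[...,2]>120)
    q=T[k]; z=q[:,2]; print(len(q),"z",z.min().round(1),z.max().round(1),"y fit",np.polyfit(z,q[:,1],1).round(3),"y med",np.median(q[:,1]).round(2))
    pts=[(zz,q[abs(z-zz)<4,0].min(),q[abs(z-zz)<4,0].max()) for zz in (8,16,24,32,40,48,86) if (abs(z-zz)<4).sum()>5]
    print([(a,round((b+d)/2,1),round(d-b,1)) for a,b,d in pts]); 
    (cx,cz),wh,ang=cv2.minAreaRect(q[:,[0,2]].astype(np.float32)); print("rect",cx,cz,wh,ang)
if __name__=="__main__":
    s=sense(); inhand(dict(np.load("pics/s6.npz")),s)
    M=R.from_quat(s["ee_rot"]).as_matrix(); print(M.round(3))
    o=np.array([595.8,251.6,0]); F=o+18.7*RX+1.4*RY+30*Z; ax=-.423*RX+.906*Z; print(F, F+120*ax)
    for d in (180,100,31):
        r=solve_ik(F+d*ax+(0 if d>31 else 1)*0,quat(-ax,RX)); print(d,None if r is None else r.round(2))
E
python3 inhand.py
```

```text
327 z 3.1 90.6 y fit [-0.003  0.404] y med 0.32
[(8, np.float64(0.5), np.float64(27.9)), (16, np.float64(0.1), np.float64(27.0)), (24, np.float64(0.1), np.float64(26.9)), (32, np.float64(0.4), np.float64(29.4)), (40, np.float64(0.3), np.float64(28.3)), (48, np.float64(-0.0), np.float64(26.7)), (86, np.float64(0.3), np.float64(27.4))]
rect 0.6619338989257812 46.6820068359375 (87.50389862060547, 29.356618881225586) 89.23368072509766
[[ 0.125  0.899  0.419]
 [ 0.992 -0.114 -0.053]
 [ 0.     0.422 -0.906]]
[614.53975742 250.91334742  30.        ] [564.09412585 256.55390192 138.72      ]
180 [ 0.17  0.45 -1.12  1.97  1.    0.95 -1.58]
100 [ 0.07  0.57 -0.97  1.98  1.16  0.87 -1.69]
31 [-0.11  0.61 -0.68  1.98  1.22  0.71 -1.74]
```

```bash
cat > ins.py <<'E'
from h import *
o=np.array([595.8,251.6,0]); F=o+18.7*RX+1.4*RY+30*Z; ax=-.423*RX+.906*Z; N=90.5
q=quat(-ax,RX); off=-0.3*np.cross(RX*.906+.423*Z,-ax)
def tgt(d): return F+(N+d)*ax+off
E
python3 - <<'E'
from ins import *
print(off)
try: servo_line(tgt(145),q,speed=200)
except Unreachable: print("ptp"); move_ptp(tgt(145),q)
servo_line(tgt(62),speed=120); s0=sense(); print(s0["ee_pos"]-tgt(62),s0["wrist_force"],s0["qpos"].round(2),s0["time"])
for d in (54,48,44,40,36):
    servo_line(tgt(d),speed=40); s=sense(); w=s["wrist_force"]-s0["wrist_force"]; e=s["ee_pos"]-tgt(d)
    print(d,"f ax,x,y",(w@ax).round(1),(w@RX).round(1),(w@RY).round(1),"e",(e@ax).round(1),(e@RX).round(1),(e@RY).round(1))
    if np.linalg.norm(w)>20: print("stop"); break
c=snap("scene","s7"); snap("wrist","w7"); print(sense()["time"])
E
```

```text
[-0.03332878 -0.29807197 -0.        ]
[-0.08403778  0.55448838  0.53205637] [-0.94390524  0.50850197 -1.06915754] [ 0.12  0.48 -1.05  1.98  1.05  0.92 -1.61] 30.9083
54 f ax,x,y -0.2 0.5 -1.0 e -0.1 0.0 -0.2
48 f ax,x,y -0.9 1.5 -0.3 e -0.3 -0.0 -0.1
44 f ax,x,y -1.1 1.8 -0.6 e -0.3 -0.0 -0.1
40 f ax,x,y -0.5 1.1 -0.9 e -0.3 -0.0 -0.2
36 f ax,x,y -0.0 0.5 -0.2 e -0.3 0.0 -0.1
32.4083
```

Nose is in the pocket mouth with almost no force; continuing.

```bash
python3 - <<'E'
from ins import *
s0=sense()
for d in (32,28,24,20,16,12,8,5,3,1.5,0.5,-.5,-1.5,-2.5):
    servo_line(tgt(d),speed=40); s=sense(); w=s["wrist_force"]-s0["wrist_force"]; e=s["ee_pos"]-tgt(d)
    print(d,"f ax,x,y",(w@ax).round(1),(w@RX).round(1),(w@RY).round(1),"e",(e@ax).round(1),(e@RX).round(1),(e@RY).round(1))
    if (w@ax)>(30 if d>3 else 18): print("stop"); break
c=snap("scene","s8"); a=snap("wrist","w8"); print(sense()["time"],sense()["gripper_width"])
from inhand import inhand
inhand(c,sense())
cv2.imwrite("pics/m8.png",np.hstack([cv2.resize(c["frame"][150:240,310:410,::-1],(400,400),interpolation=cv2.INTER_CUBIC),cv2.resize(a["frame"][0:300,130:430,::-1],(400,400))]))
E
```

```text
32 f ax,x,y -0.5 0.1 0.7 e -0.1 0.0 0.3
28 f ax,x,y -0.2 -0.0 2.2 e -0.1 0.0 0.4
24 f ax,x,y -0.8 1.6 2.4 e -0.2 0.1 0.2
20 f ax,x,y -1.8 1.0 1.7 e -0.4 0.1 -0.1
16 f ax,x,y -2.5 1.5 1.7 e -0.3 0.0 -0.1
12 f ax,x,y -1.3 1.7 2.4 e -0.3 0.0 -0.2
8 f ax,x,y -2.7 1.9 3.1 e -0.3 0.1 -0.1
5 f ax,x,y -4.7 2.2 1.9 e -0.5 0.2 -0.7
3 f ax,x,y -3.4 2.0 0.5 e -0.3 0.0 -0.6
1.5 f ax,x,y -0.5 0.2 -0.5 e -0.1 -0.0 -0.4
0.5 f ax,x,y 6.7 -3.2 -1.4 e 0.4 -0.1 -0.0
-0.5 f ax,x,y 17.1 -8.3 -3.7 e 1.3 -0.4 0.2
-1.5 f ax,x,y 26.4 -13.3 -5.8 e 2.1 -0.8 0.8
stop
35.7583 4.578804030897932
224 z 3.4 99.9 y fit [ 0.079 -1.031] y med 3.89
[(8, np.float64(0.3), np.float64(29.3)), (16, np.float64(-1.1), np.float64(25.5)), (24, np.float64(-0.3), np.float64(29.7)), (32, np.float64(-0.9), np.float64(27.0)), (40, np.float64(0.2), np.float64(42.8)), (48, np.float64(-2.3), np.float64(38.3)), (86, np.float64(-2.1), np.float64(37.1))]
rect 0.194854736328125 51.91105270385742 (43.53954315185547, 96.49357604980469) 0.8679356575012207
```

View pics/m8.png

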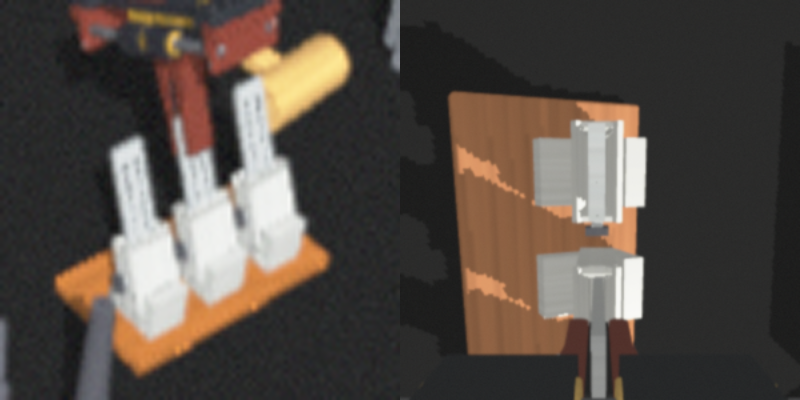

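The plate is in the pocket and the force rose exactly at the predicted floor depth, so it is home. Release, retreat and check.

```bash
python3 - <<'E'
from ins import *
servo_line(tgt(0.3),speed=20); grip(24,10); servo_line(tgt(90),speed=150); dwell(.2)
c=snap("scene","s9"); v=tgt(0)-110*RX; move_ptp([v[0]-20,v[1],300],quat(-Z,RX)); c=snap("scene","s9")
T=F+120*ax
L=cloud(c)-T; n=.906*RX+.423*Z
a=L@ax; b=L@n; y=L@RY
k=(abs(y)<20)&(abs(b)<8)&(a>-50)&(a<12)
q=np.c_[a[k],b[k],y[k]]; print(len(q),"tail ax max",q[:,0].max().round(1),"y",q[q[:,0]>-40,2].min().round(1),q[q[:,0]>-40,2].max().round(1),"n",np.median(q[:,1]).round(1),sense()["time"])
for yy in (-65,65):
    k=(abs(y-yy)<20)&(abs(b)<8)&(a>-50)&(a<12); print(yy,"neighbour tail",a[k].max().round(1),np.median(b[k]).round(1),y[k].mean().round(1))
cv2.imwrite("pics/m9.png",np.hstack([cv2.resize(c["frame"][150:240,310:410,::-1],(400,400),interpolation=cv2.INTER_CUBIC),cv2.resize(c["frame"][190:330,180:320,::-1],(400,400))]))
E
```

```text
112 tail ax max 3.3 y -16.7 15.6 n -4.3 38.2167
-65 neighbour tail 2.8 -0.4 -65.9
65 neighbour tail 3.2 -0.3 63.7
```

View pics/m9.png

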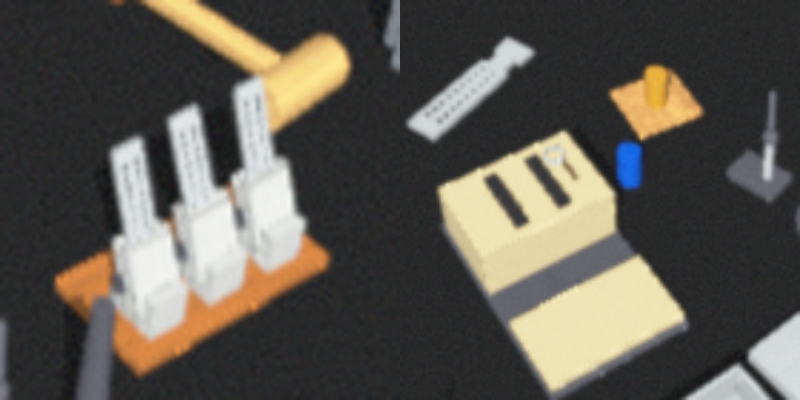

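The plate stands as high as its fixed neighbours and leans within the pocket's play. The weight is on the mat and the robot is clear, so I hand in.

```bash
python3 -c "
from cell import *
print(job_done(),sense()['time'])"
```

```text
the job is handed in; nothing more can be done
the job is handed in; nothing more can be done
```

Handed in at about 38 s: the brass weight stands on the cork mat and the plate is fully home in the middle pocket. I judged the latch click from the insertion forces and the tail height, since there is no latch reading, and hand-in returned no verdict.

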